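# Sort bar offcuts by metal at the fitter's bench

### The arm

A 6-joint arm with a two-finger parallel gripper is mounted at the origin on the work surface. World frame = base frame: x ahead of the robot, y to its left, z up, the work surface at z = 0. Lengths are in mm, angles in rad, forces in N, time in s.
With the tool pointing down it reaches from about 350 to 975 mm from the base axis. Payload 7.1 kg.
Tool frame: the origin (TCP) lies midway between the tips of the shut fingers; the grasp point (between the pads) lies pinch_z behind it (pinch_z is the distance from the TCP to the grasp point, in mm); z points along the fingers, y is the line along which they close (so a half turn about z gives the same grasp; the last joint's range is limited). The gripper opens to 88 mm and grips with 3 to 60 N. Pads are 20 mm wide; open, the fingers measure 115 mm over their backs; the gripper's body (75 mm by 178 mm) begins 61 mm behind the grasp point.
Start: joints at [1.146, 0.423, 1.63, -0, 1.089, -0.019], TCP at [246.689, 574.238, 187.575] pointing down, gripper open.
Joint ranges: [-3, 3], [-0.9, 2.11], [0.09, 2.58], [-1.31, 4.45], [0.11, 2.69], [-2.54, 2.54]. Speed limits (rad/s): [2.39, 2.39, 3.01, 3.14, 3.14, 3.14].

### API

Orientations are given as a rotation vector (axis times angle).
In Python, from workcell import get_obs, get_image, close_job, pinch_z gives the robot as it stands.
- The arm moves only by the tool jog_arm, never from a script. Its argument "commands" is a list of rows, each a list of 3 entries, a list of its own where there are three numbers: the gripper command: -1 is shut, 1 is fully open, values between are in proportion, then the shift along the tool's x, y, z as a fraction of full scale, then the turn, a rotation vector about the tool's x, y, z as a fraction of full scale. In form: [[gripper, [tx, ty, tz], [rx, ry, rz]], ...]. A call has 1 to 10 rows; each row shifts and turns the commanded pose from where the row before left it, along the tool's axes as they then stand; what a row does not reach is not made up. Full scale, the value 1, is 0.1 m for a shift and 45 degrees for a turn. A row lasts 1/10 s, in which the tool goes at most 50 mm and 8.59 degrees, less where a joint would pass 70% of its speed; a pose out of reach is approached as far as the arm can. A call with a number of a shift or a turn outside -1 to 1 is refused whole. A call with a gripper value outside its range is refused whole. The fingers move at their own pace and stop on an object; the grip force is fixed at half the most. Time passes only in rows, so rows that do not move let the fingers close. It gives the time, the measured TCP pose, the force, the opening and the grip force at its end, in the units of the state.
- get_obs(): the state, without advancing time (a new reading comes with each control period).
- get_image(name): name is "side" or "top"; returns a dict with "image" (480x640x3 uint8, blue, green, red), "z_map" (480x640 float32, mm along the optical axis (not along the pixel's ray), 0 where there is no reading), "intrinsics" (3x3 intrinsics, pixels), "eye" and "orientation" of the camera in the world. Camera axes: x right, y down, z forward; pixel columns grow to the right and rows downward; lengths in mm; the calibration is good to about 2 mm. A picture is of the moment at which its call begins.
- close_job(): hands the job in; it is judged then, once.
The state is a dict: "t": time; "qpos": joint angles; "qvel": joint speeds; "joint_torque": joint torques, N m; "ee_pos": TCP position; "orientation": TCP orientation; "ft_force": force on the tool from outside, world axes, zero at the start; "moment": the same for the moment, N m; "width": finger opening in mm; "grasp_force": force on a finger pad.
Only numpy, scipy, OpenCV 4.12 (cv2) and the standard library are available. Lean on these libraries where they do the work, as an engineer would, in place of code of your own. Each camera call takes 0.05 s, during which the arm holds its last target. There are 200 camera calls.

### The job

Sort the five bar offcuts left on the bench into the trays by metal: brass in the yellow tray, steel in the blue tray, copper in the red tray. Stand each one upright on the tray's floor, one offcut to a bay, and leave them there released. Leave the white jar and the orange-handled file where they are.

Things in the scene. Friction and masses are not known exactly. Their poses are not given: they have to be found in the camera images.
- brass_hex_centre (a point): yellow brass, hexagonal bar offcut, 32 mm across the flats (37 mm across the corners); its flats face along its x axis and at 60 and 120 degrees from it; 50 mm tall, standing on end on the bench at the start; about 370 g, more or less. This point is its centre, 25 mm above its underside; z is its long axis, up.
- brass_round_centre (a point): yellow brass, round bar offcut, 32 mm in diameter; 50 mm tall, standing on end on the bench at the start; about 340 g, more or less. This point is its centre, 25 mm above its underside; z is its long axis, up.
- steel_round_centre (a point): bright silver-grey steel, round bar offcut, 32 mm in diameter; 50 mm tall, standing on end on the bench at the start; about 310 g, more or less. This point is its centre, 25 mm above its underside; z is its long axis, up.
- steel_square_centre (a point): bright silver-grey steel, square bar offcut, 32 mm by 32 mm; its flats face along its x and y axes; 50 mm tall, standing on end on the bench at the start; about 400 g, more or less. This point is its centre, 25 mm above its underside; z is its long axis, up.
- copper_square_centre (a point): reddish-brown copper, square bar offcut, 32 mm by 32 mm; its flats face along its x and y axes; 50 mm tall, standing on end on the bench at the start; about 450 g, more or less. This point is its centre, 25 mm above its underside; z is its long axis, up.
- yellow_tray: yellow open sheet tray fixed to the bench, 68 mm (its x) by 132 mm (its y), 20 mm high, walls 4 mm, floor 4 mm thick. A wall across the middle, as high as the rim, makes two square bays, 60 by 60 mm inside, centred 32 mm either side of the tray's centre along its y. Origin: centre of its underside, on the bench top.
- red_tray: red open sheet tray fixed to the bench, 68 mm (its x) by 132 mm (its y), 20 mm high, walls 4 mm, floor 4 mm thick. A wall across the middle, as high as the rim, makes two square bays, 60 by 60 mm inside, centred 32 mm either side of the tray's centre along its y. Origin: centre of its underside, on the bench top.
- blue_tray: blue open sheet tray fixed to the bench, 68 mm (its x) by 132 mm (its y), 20 mm high, walls 4 mm, floor 4 mm thick. A wall across the middle, as high as the rim, makes two square bays, 60 by 60 mm inside, centred 32 mm either side of the tray's centre along its y. Origin: centre of its underside, on the bench top.
- jar: white plastic jar with a black lid, 56 mm in diameter, 65 mm tall, loose, standing among the offcuts. Origin: centre of its underside. Not to be disturbed.
- file: flat file lying on the bench between the offcuts and the trays, loose, 200 mm long along its x, with an orange handle (90 mm long, 22 mm thick and wide) at its -x end and a dark steel blade (20 mm wide, 5 mm thick). Origin: the middle of its length, on the bench top. Not to be disturbed.
Things that resemble listed ones, but are neither listed nor needed, are in the scene too. There is more than one size of the yellow_tray; the one meant has the size given above. What is shaped like the part that bears brass_round_centre but pink is not meant.

How it is judged (in metres and radians):
At the end, for the whole second after the job is handed in: Brass in the yellow tray, steel in the blue, copper in the red, one offcut to a bay, each on the floor (height within 4 mm), upright (tilt under 0.12 rad), its centre within 18 mm of the bay's centre along each tray axis, released and at rest (z of brass_hex_centre in the frame of yellow_tray between 0.025 and 0.033 m and angle between each of brass_hex_centre, brass_round_centre, steel_round_centre, steel_square_centre, copper_square_centre's own z axis and vertical below 0.12 rad and linear speed of each of brass_hex, brass_round, steel_round, steel_square, copper_square below 0.02 m/s and angular speed of each of brass_hex, brass_round, steel_round, steel_square, copper_square below 0.2 rad/s and z of brass_round_centre in the frame of yellow_tray between 0.025 and 0.033 m and z of steel_round_centre in the frame of blue_tray between 0.025 and 0.033 m and z of steel_square_centre in the frame of blue_tray between 0.025 and 0.033 m and z of copper_square_centre in the frame of red_tray between 0.025 and 0.033 m and (((x of brass_hex_centre in the frame of yellow_tray between -0.018 and 0.018 m and y of brass_hex_centre in the frame of yellow_tray between 0.014 and 0.05 m) and (x of brass_round_centre in the frame of yellow_tray between -0.018 and 0.018 m and y of brass_round_centre in the frame of yellow_tray between -0.05 and -0.014 m)) or ((x of brass_hex_centre in the frame of yellow_tray between -0.018 and 0.018 m and y of brass_hex_centre in the frame of yellow_tray between -0.05 and -0.014 m) and (x of brass_round_centre in the frame of yellow_tray between -0.018 and 0.018 m and y of brass_round_centre in the frame of yellow_tray between 0.014 and 0.05 m))) and (((x of steel_round_centre in the frame of blue_tray between -0.018 and 0.018 m and y of steel_round_centre in the frame of blue_tray between 0.014 and 0.05 m) and (x of steel_square_centre in the frame of blue_tray between -0.018 and 0.018 m and y of steel_square_centre in the frame of blue_tray between -0.05 and -0.014 m)) or ((x of steel_round_centre in the frame of blue_tray between -0.018 and 0.018 m and y of steel_round_centre in the frame of blue_tray between -0.05 and -0.014 m) and (x of steel_square_centre in the frame of blue_tray between -0.018 and 0.018 m and y of steel_square_centre in the frame of blue_tray between 0.014 and 0.05 m))) and ((x of copper_square_centre in the frame of red_tray between -0.018 and 0.018 m and y of copper_square_centre in the frame of red_tray between 0.014 and 0.05 m) or (x of copper_square_centre in the frame of red_tray between -0.018 and 0.018 m and y of copper_square_centre in the frame of red_tray between -0.05 and -0.014 m))); the robot touches nothing.
It fails at once if the jar is moved by more than 20 mm or tipped over (distance of jar from where it was at the start of the episode above 0.02 m or angle between jar's own z axis and vertical above 0.4 rad).
It fails at once if the file is moved by more than 20 mm (distance of file from where it was at the start of the episode above 0.02 m).
It also fails if it takes over 96 s, if anything falls off the work surface, if the arm or the gripper's body presses on something with over 40 N, if the wrist force passes 120 N, or if a joint passes its speed limit or range.

## Working session

There is one attempt and no reset: what is moved stays moved. The work goes in short steps, Python scripts to look and compute and a tool call to move; the robot and the scene stay as the last step left them, time stands still between calls to the robot, and variables do not carry over. Pictures are saved under pics/ and viewed, at most 14 in all, crops included, and the job is handed in when it is done.

Besides the shell and the picture viewer there is one more tool, called after "Call:" by a JSON object that holds its "name" and its "arguments", one argument or row to a line. jog_arm: Moves the arm, as the interface text tells. Its arguments: {"type":"object","properties":{"commands":{"type":"array","items":{"type":"array"}}},"required":["commands"]}

```bash
mkdir -p pics
python3 - <<'E'
from workcell import get_obs,get_image,pinch_z
import cv2,numpy as np,pickle
print(pinch_z); o=get_obs(); print(o)
for n in("top","side"):
    d=get_image(n); cv2.imwrite(f"pics/{n}0.png",d["image"]); pickle.dump(d,open(f"{n}0.pkl","wb"))
    print(n,d["intrinsics"],d["eye"],d["orientation"])
E
```

```text
18.700000000000003
{'t': 0.0, 'qpos': array([ 1.14597491e+00,  4.23823648e-01,  1.63065615e+00,  1.33344597e-06,
        1.08862350e+00, -1.90185801e-02]), 'qvel': array([ 1.16972663e-05, -1.23397248e-03, -1.46401830e-03, -1.34831219e-03,
        8.02516108e-05,  1.14023237e-04]), 'joint_torque': array([ 1.03846836e-03, -5.44623005e+01, -2.73668218e+01,  6.43786462e-02,
        2.27232941e-02, -1.13815031e-04]), 'ee_pos': array([246.46301714, 573.70198855, 186.82578083]), 'orientation': array([-6.33002390e-01, -3.07681828e+00,  2.31406116e-03]), 'ft_force': array([ 0.66590568,  0.30432117, -0.37245495]), 'moment': array([0.01169372, 0.00219132, 0.03528284]), 'grasp_force': 0.0, 'width': 87.81565876936502}
top [[449.94915807   0.         312.25055502]
 [  0.         449.94915807 235.15096168]
 [  0.           0.           1.        ]] [355.33632242 -12.34032258 828.5227282 ] [-2.15092571  2.16579082 -0.0899665 ]
side [[449.75640763   0.         324.36119837]
 [  0.         449.75640763 238.21800426]
 [  0.           0.           1.        ]] [ 252.07290411 -565.67375728  659.30907722] [-2.33832218  0.42071083 -0.16787322]
```

View pics/top0.png

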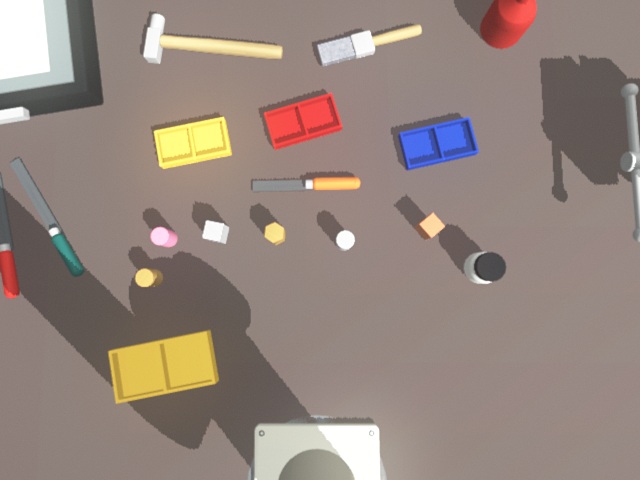

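View pics/side0.png

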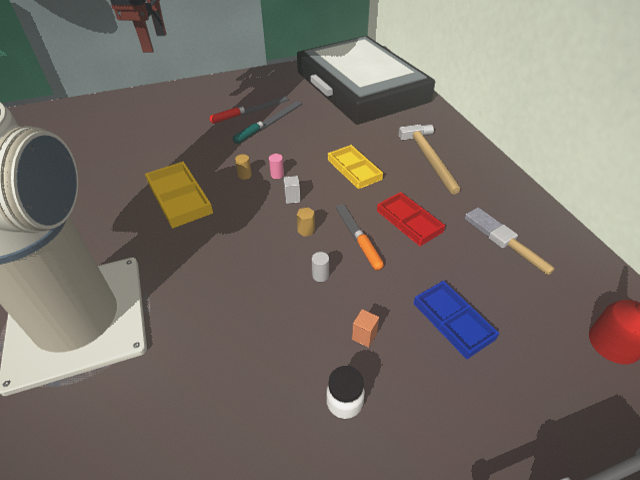

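The top view shows:
- **Offcuts:** brass round (148,278), steel square (215,231), brass hex (275,233), steel round (345,240) and copper square (432,226).
- **Look-alikes:** pink round (162,237) and the large yellow tray (163,366). The jar is at (487,267) and could pass for white.
- **Trays:** yellow (193,142), red (303,120) and blue (438,142).

The side view agrees: brass round is at (243,167), pink at (277,166).

```bash
cat > h.py <<'E'
import numpy as np,cv2,pickle
from scipy.spatial.transform import Rotation as R
def world(d):
    K=d["intrinsics"];z=d["z_map"].astype(float);v,u=np.mgrid[:480,:640]
    p=np.stack([(u-K[0,2])/K[0,0]*z,(v-K[1,2])/K[1,1]*z,z],-1)
    M=R.from_rotvec(d["orientation"]).as_matrix()
    w=p@M.T+np.array(d["eye"]); w[z==0]=np.nan
    return w
def blob(w,u,v,r,lo,hi):
    s=w[v-r:v+r,u-r:u+r].reshape(-1,3); s=s[(s[:,2]>lo)&(s[:,2]<hi)]
    c,sz,a=cv2.minAreaRect(s[:,:2].astype(np.float32))
    return len(s),np.median(s[:,2]).round(1),np.round(c,1),np.round(sz,1),round(a,1),s[:,:2].mean(0).round(1)
E
python3 - <<'E'
from h import *
d=pickle.load(open("top0.pkl","rb"));w=world(d)
for n,u,v in[("bround",148,278),("ssq",215,231),("bhex",275,233),("sround",345,240),("copper",432,226),("pink",162,237)]:
    print(n,*blob(w,u,v,16,45,56))
print("jar",*blob(w,487,267,26,58,72))
for n,u,v in[("yel",193,142),("red",303,120),("blue",438,142),("BIG",163,366)]:
    print(n,*blob(w,u,v,50 if n!="BIG" else 65,12,27))
print("file",*blob(w,310,185,60,3,30))
im=d["image"];crop=im[100:300,125:515]
cv2.imwrite("pics/c.png",cv2.resize(crop,None,fx=2,fy=2,interpolation=cv2.INTER_CUBIC))
E
```

```text
bround 270 49.4 [364.5 295.9] [30.5 31.1] 43.1 [364.8 295.5]
ssq 331 49.4 [445.8 177.5] [32.  31.9] 78.4 [445.7 177.3]
bhex 288 49.5 [441.8  70.2] [34.2 31.4] 56.0 [441.8  70.4]
sround 258 49.6 [428.5 -54.3] [29.6 29.8] 88.6 [428.3 -53.8]
copper 349 49.5 [ 452.5 -204.3] [31.9 32.7] 39.1 [ 452.2 -203.9]
pink 259 49.5 [437.5 271.8] [31.2 30.7] 49.8 [437.1 270.9]
jar 706 64.7 [ 379.  -296.9] [48.5 47.3] 89.6 [ 379.  -296.3]
yel 769 18.7 [616.6 227.3] [ 69.4 132.9] 11.0 [616.  228.4]
red 717 18.7 [655.5  20.4] [ 69.6 131.9] 16.5 [655.6  18.7]
blue 781 18.7 [ 609.1 -229.9] [ 69.3 133.3] 12.7 [ 610.  -231.1]
BIG 1235 24.6 [208.3 269.7] [ 91.8 179.1] 10.9 [205.5 272. ]
file 2053 7.5 [537.1   9.2] [222.8 227.9] 89.2 [572.2  16.7]
```

View pics/c.png

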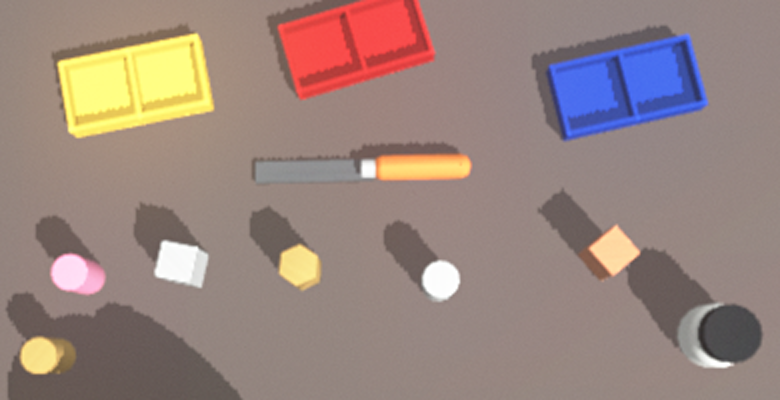

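Measured sizes and heights match the description: offcut tops are at about 50 mm, the three trays measure about 68x132 mm, and the other yellow tray is 92x179 mm. I'm choosing the small yellow tray and leaving the pink round alone. The crop confirms each offcut's colour.

```bash
cat > mv.py <<'E'
# usage: mv.py x y z [psi_deg of tool y] : remaining shift/turn in tool units
import sys,numpy as np
from workcell import get_obs
from scipy.spatial.transform import Rotation as R
def go(x,y,z,psi=None):
    o=get_obs();r=R.from_rotvec(o["orientation"]);M=r.as_matrix()
    p0=np.degrees(np.arctan2(M[1,1],M[0,1]))
    d=M.T@(np.array([x,y,z])-o["ee_pos"])/100
    print("t",round(o["t"],2),"ee",o["ee_pos"].round(1),"psi",p0.round(1),"tilt",np.degrees(np.arccos(-M[2,2])).round(2),"| total",d.round(3),"rows>=",int(np.ceil(np.linalg.norm(d)/.48)))
    if psi is not None:
        t=(p0-psi+90)%180-90; print("turn deg",round(t,1),"units",round(t/45,3),"rows>=",int(np.ceil(abs(t)/8.4)),"shift after turn",(R.from_rotvec([0,0,-np.radians(t)]).apply(d)).round(3),"j6",o["qpos"][5].round(2))
if __name__=="__main__": go(*map(float,sys.argv[1:]))
E
python3 mv.py 364.7 295.7 100
python3 - <<'E'
from h import *
d=pickle.load(open("top0.pkl","rb"));w=world(d)
for n,u,v,k in[("bhex",275,233,6),("ssq",215,231,4),("cop",432,226,4)]:
    s=w[v-16:v+16,u-16:u+16].reshape(-1,3);s=s[(s[:,2]>45)&(s[:,2]<56),:2];q=s-s.mean(0)
    c=((q[:,0]+1j*q[:,1])**k).mean();print(n,"corner",np.degrees(np.angle(c))/k,"flat",np.degrees(np.angle(c))/k+180/k)
E
```

```text
t 0.1 ee [246.5 573.8 186.9] psi 66.7 tilt 0.07 | total [-2.184 -2.087  0.872] rows>= 7
bhex corner -4.407022305382749 flat 25.59297769461725
ssq corner 32.911616574760295 flat 77.9116165747603
cop corner -5.431310458983417 flat 39.56868954101658
```

Call:
{"name": "jog_arm", "arguments": {
  "commands": [
    [0.6,[-0.312,-0.298,0.125],[0,0,0]],
    [0.6,[-0.312,-0.298,0.125],[0,0,0]],
    [0.6,[-0.312,-0.298,0.125],[0,0,0]],
    [0.6,[-0.312,-0.298,0.125],[0,0,0]],
    [0.6,[-0.312,-0.298,0.125],[0,0,0]],
    [0.6,[-0.312,-0.298,0.125],[0,0,0]],
    [0.6,[-0.312,-0.298,0.12],[0,0,0]],
    [0.6,[0,0,0],[0,0,0]],
    [0.6,[0,0,0],[0,0,0]]
  ]
}}

```text
t: 1.0
ee_pos: [365.2, 295.6, 100.3]
orientation: [-0.637, -3.076, 0.001]
ft_force: [0.8, 0.5, -0.4]
width: 70.4
grasp_force: 0.0
```

```bash
python3 mv.py 364.7 295.7 22;python3 - <<'E'
from workcell import get_image
from h import *
d=get_image("side");cv2.imwrite("pics/s1.png",cv2.resize(d["image"][60:260,140:400],None,fx=3,fy=3))
E
```

```text
t 1.0 ee [365.2 295.6 100.3] psi 66.6 tilt 0.04 | total [ 0.005 -0.001  0.783] rows>= 2
```

View pics/s1.png

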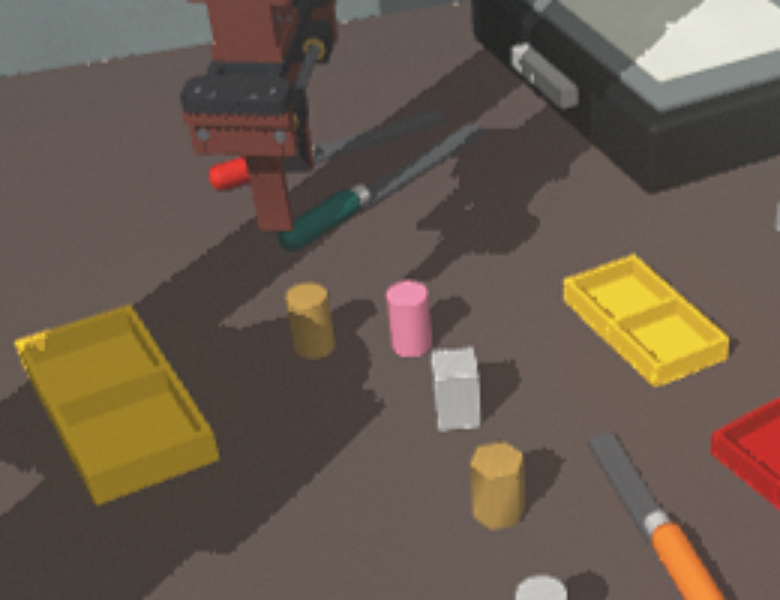

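The gripper at crop (270,200) is above and slightly behind the brass round at (310,320), as expected at 100 mm height. Nothing is in its way, so I'll descend and grip.

Call:
{"name": "jog_arm", "arguments": {
  "commands": [
    [0.6,[0,0,0.3],[0,0,0]],
    [0.6,[0,0,0.3],[0,0,0]],
    [0.6,[0,0,0.18],[0,0,0]],
    [0.6,[0,0,0],[0,0,0]],
    [-1,[0,0,0],[0,0,0]],
    [-1,[0,0,0],[0,0,0]],
    [-1,[0,0,0],[0,0,0]],
    [-1,[0,0,0],[0,0,0]],
    [-1,[0,0,0],[0,0,0]],
    [-1,[0,0,0],[0,0,0]]
  ]
}}

```text
t: 2.05
ee_pos: [365.2, 296.4, 22.9]
orientation: [0.633, 3.077, 0.001]
ft_force: [0.3, 0.3, 0.6]
width: 25.7
grasp_force: 0.0
```

```bash
python3 mv.py 610.4 258.9 115
```

```text
t 2.05 ee [365.2 296.4  22.9] psi 66.7 tilt 0.03 | total [-2.401  0.624 -0.92 ] rows>= 6
```

Width is 25.7 mm, under the 32 mm offcut, with no grip force. I'll look before moving on.

Run:
```python
from workcell import get_image,get_obs
from h import *
o=get_obs();print(o["width"],o["grasp_force"])
d=get_image("side");cv2.imwrite("pics/s2.png",cv2.resize(d["image"][60:210,180:380],None,fx=4,fy=4))
o=get_obs();print(o["width"],o["grasp_force"])
d=get_image("top");pickle.dump(d,open("t2.pkl","wb"));a=d["image"][180:340,80:240]
cv2.imwrite("pics/t2.png",cv2.resize(a,None,fx=3.6,fy=3.6))
```

```text
25.722012966881913 0.0
21.987362353739798 0.0
```

View pics/s2.png

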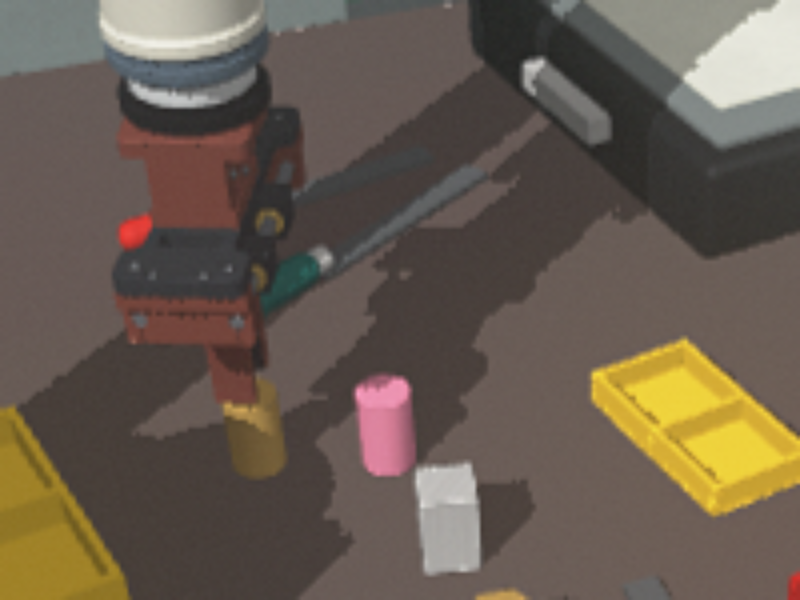

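The round still stands, but the fingers sit up and to the left of it in the crop: tip at (237,400), offcut at (257,430). I'll check the measured positions against the side camera.

Run:
```python
from workcell import get_image,get_obs
from h import *
o=get_obs();print(o["ee_pos"],o["width"],o["qpos"])
d=get_image("side");w=world(d)
s0=pickle.load(open("side0.pkl","rb"));w0=world(s0);t0=pickle.load(open("top0.pkl","rb"))
def proj(d,P):
    M=R.from_rotvec(d["orientation"]).as_matrix();c=M.T@(np.array(P)-d["eye"]);q=d["intrinsics"]@c;return (q[:2]/q[2]).round(1)
print("ee in side",proj(d,o["ee_pos"]),"in top",proj(t0,o["ee_pos"]))
for n,P in[("br",(364.7,295.7,50)),("pink",(437,271,50)),("ssq",(445.8,177.4,50)),("cop",(452.3,-204,50)),("sr",(428.4,-54,50)),("br0",(364.7,295.7,0)),("base",(0,0,0))]:
    print(n,proj(s0,P),proj(t0,P))
for u,v in((243,157),(276,157),(291,182),(320,257),(367,317)):print((u,v),w0[v,u].round(1),w[v,u].round(1))
t=pickle.load(open("t2.pkl","rb"));wt=world(t)
s=w[150:185,228:260].reshape(-1,3);print("side z>45 near object",s[(s[:,2]>46)&(s[:,2]<52)].mean(0))
```

```text
[365.09630886 296.35202624  22.71188121] 17.226468292584986 [ 6.56530575e-01  4.81045658e-01  2.06137583e+00  4.42084145e-07
  5.98969143e-01 -5.08304858e-01]
ee in side [241.8 168.4] in top [149.8 277.5]
br [240.1 158.9] [144.2 277.6]
pink [273.6 158.3] [159.5 236.1]
ssq [289.4 181.6] [212.8 230.6]
cop [363.9 320.6] [431.8 225.1]
sr [318.2 258.9] [345.3 239.5]
br0 [243.  176.3] [154.8 277.9]
base [ 76.2 320.8] [316.2 486.2]
(243, 157) [372.8 302.1  49. ] [369.3 277.5  66.2]
(276, 157) [443.4 273.6  50.3] [443.3 273.1  50.7]
(291, 182) [448.6 175.2  49.7] [448.3 173.8  50.8]
(320, 257) [432.9 -51.4  50.8] [433.  -50.9  50.2]
(367, 317) [ 459.  -200.8   52.3] [ 459.5 -199.9   50.8]
side z>45 near object [369.55345238 289.95508336  49.5377937 ]
```

View pics/t2.png

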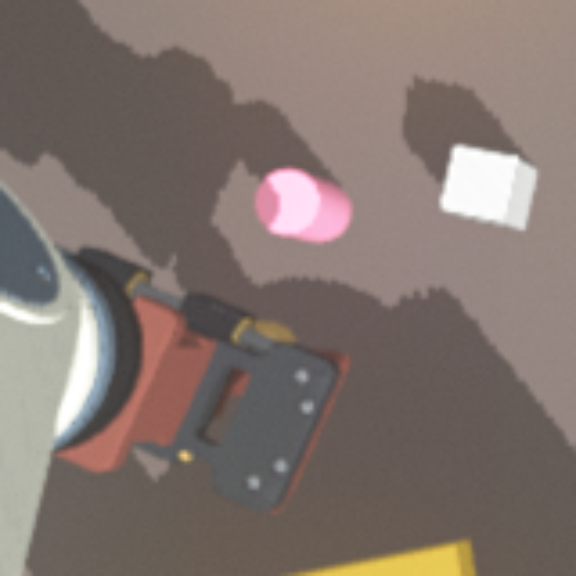

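Run:
```python
from h import *
from workcell import get_image,get_obs
t=pickle.load(open("t2.pkl","rb"));w=world(t);d=get_image("side");ws=world(d)
# top view: hand samples in crop coords
for x,y in((300,375),(308,407),(255,483),(280,467),(280,420),(345,360),(275,510),(225,380),(270,330),(235,300),(130,285),(185,455),(80,450)):
    u,v=int(80+x/3.6),int(180+y/3.6);print("top",(x,y),w[v,u].round(0))
for x,y in((235,375),(230,395),(250,385),(150,320),(230,320),(120,270),(245,270),(260,440),(265,390)):
    u,v=int(180+x/4),int(60+y/4);print("side",(x,y),ws[v,u].round(0))
# all side points with z 22..60 near
s=ws[120:190,200:270].reshape(-1,3)
for lo in range(15,120,15):
    q=s[(s[:,2]>lo)&(s[:,2]<lo+15)&(s[:,0]>300)&(s[:,0]<430)&(s[:,1]<360)&(s[:,1]>230)];print(lo,len(q),q.min(0).round(0),q.max(0).round(0)) if len(q) else 0
```

```text
top (300, 375) [354. 218. 177.]
top (308, 407) [341. 213. 180.]
top (255, 483) [311. 235. 178.]
top (280, 467) [318. 224. 181.]
top (280, 420) [337. 224. 182.]
top (345, 360) [360. 206. 161.]
top (275, 510) [301. 226. 177.]
top (225, 380) [352. 250. 173.]
top (270, 330) [377. 287.  23.]
top (235, 300) [392. 315.  -1.]
top (130, 285) [392. 297. 158.]
top (185, 455) [321. 271. 158.]
top (80, 450) [326. 282. 226.]
side (235, 375) [361. 284.  75.]
side (230, 395) [357. 284.  63.]
side (250, 385) [368. 282.  66.]
side (150, 320) [317. 229. 153.]
side (230, 320) [354. 212. 155.]
side (120, 270) [309. 233. 182.]
side (245, 270) [366. 214. 181.]
side (260, 440) [370. 281.  27.]
side (265, 390) [379. 301.  48.]
15 70 [353. 279.  15.] [384. 300.  30.]
30 79 [353. 271.  30.] [426. 300.  45.]
45 81 [352. 271.  45.] [428. 308.  60.]
60 75 [350. 276.  60.] [382. 303.  75.]
75 67 [350. 275.  76.] [383. 308.  90.]
90 26 [350. 276.  90.] [384. 308. 104.]
105 1 [380. 297. 109.] [380. 297. 109.]
```

Run:
```python
from h import *
from workcell import get_image,get_obs
d=get_image("side");ws=world(d);im=d["image"]
print(get_obs()["width"])
for u in(234,238,242,246):
    for v in range(150,184,2):print(u,v,ws[v,u].round(0),im[v,u])
cv2.imwrite("pics/s3.png",cv2.resize(im[130:190,200:280],None,fx=9,fy=9,interpolation=cv2.INTER_NEAREST))
```

```text
5.833493006673231
234 150 [353. 287.  83.] [ 58  65 110]
234 152 [353. 287.  78.] [ 59  68 112]
234 154 [352. 287.  72.] [ 58  65 112]
234 156 [351. 287.  67.] [ 64  72 109]
234 158 [360. 375.   1.] [ 75  83 109]
234 160 [359. 367.   0.] [ 84  90 102]
234 162 [357. 356.   2.] [ 85  89 101]
234 164 [355. 351.  -0.] [ 88  91 104]
234 166 [354. 346.  -2.] [58 62 70]
234 168 [352. 334.   1.] [60 64 73]
234 170 [350. 326.   1.] [59 63 72]
234 172 [348. 318.   1.] [56 63 71]
234 174 [346. 309.   2.] [58 62 72]
234 176 [345. 302.   2.] [59 62 71]
234 178 [343. 298.  -1.] [58 63 73]
234 180 [342. 289.   0.] [59 64 73]
234 182 [340. 282.  -0.] [55 61 69]
238 150 [362. 284.  83.] [39 44 66]
238 152 [361. 284.  78.] [50 54 83]
238 154 [360. 284.  72.] [ 61  68 113]
238 156 [359. 283.  67.] [ 60  69 114]
238 158 [359. 287.  60.] [ 56  68 107]
238 160 [359. 292.  51.] [ 88 163 204]
238 162 [358. 287.  49.] [ 85 154 194]
238 164 [357. 287.  44.] [ 60 103 130]
238 166 [356. 290.  36.] [49 77 93]
238 168 [356. 289.  32.] [46 75 93]
238 170 [355. 290.  25.] [46 76 94]
238 172 [354. 292.  18.] [46 75 
[... 782 characters left out ...]
.] [59 60 70]
242 182 [357. 274.   2.] [59 64 72]
246 150 [383. 308.  62.] [70 75 93]
246 152 [381. 301.  62.] [57 64 86]
246 154 [392. 378.   2.] [ 86  96 111]
246 156 [380. 302.  50.] [ 59 100 124]
246 158 [378. 293.  51.] [ 59  97 121]
246 160 [376. 287.  50.] [ 85 157 196]
246 162 [375. 281.  49.] [ 66 112 141]
246 164 [374. 282.  43.] [ 65 115 142]
246 166 [373. 280.  39.] [ 68 119 150]
246 168 [373. 281.  33.] [ 55  92 113]
246 170 [372. 284.  25.] [ 55  92 113]
246 172 [371. 280.  23.] [ 55  91 113]
246 174 [370. 280.  17.] [ 56  92 112]
246 176 [370. 283.   8.] [ 55  90 111]
246 178 [369. 280.   5.] [ 55  87 108]
246 180 [368. 277.   2.] [61 63 72]
246 182 [366. 272.   0.] [59 64 73]
```

View pics/s3.png

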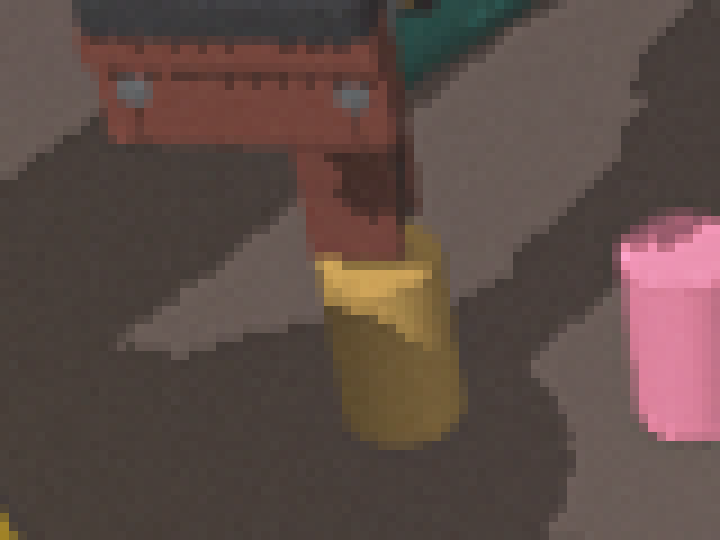

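The side depth shows the fingertips at about z=57 while the state reads 22.7, and the gripper's underside is about 37 mm higher than expected too. x and y agree. So the reported TCP z reads about 35 mm low and the fingers closed above the offcut. The offcut hasn't moved. I'll open, check that offset, then go lower in steps while watching force.

Call:
{"name": "jog_arm", "arguments": {
  "commands": [
    [0.5,[0,0,0],[0,0,0]],
    [0.5,[0,0,0],[0,0,0]],
    [0.5,[0,0,0],[0,0,0]],
    [0.5,[0,0,0],[0,0,0]],
    [0.5,[0,0,0],[0,0,0]],
    [0.5,[0,0,0],[0,0,0]],
    [0.5,[0,0,0],[0,0,0]],
    [0.5,[0,0,0],[0,0,0]],
    [0.5,[0,0,0.1],[0,0,0]],
    [0.5,[0,0,0.05],[0,0,0]]
  ]
}}

```text
t: 3.3
ee_pos: [364.8, 296.2, 6.8]
orientation: [-0.633, -3.077, 0.001]
ft_force: [-0.3, -0.0, 0.9]
width: 66.0
grasp_force: 0.0
```

Run:
```python
from h import *
from workcell import get_image,get_obs
d=get_image("side");w=world(d);im=d["image"];o=get_obs();print(o["ee_pos"].round(1),o["width"],o["ft_force"].round(1))
# near finger: reddish pixels, low
for u in range(226,250,4):
    c=[(v,w[v,u].round(0).tolist()) for v in range(140,185) if w[v,u,2]>3 and im[v,u,2]>1.5*im[v,u,0] and im[v,u,1]<1.25*im[v,u,0]]
    print(u,c[-2:])
cv2.imwrite("pics/s4.png",cv2.resize(im[120:190,200:290],None,fx=8,fy=8))
```

```text
[364.3 295.8   6.1] 65.41106043585673 [ 0.   0.3 -1. ]
226 [(151, [330.0, 223.0, 128.0]), (152, [329.0, 226.0, 123.0])]
230 [(156, [340.0, 260.0, 88.0]), (157, [339.0, 259.0, 86.0])]
234 [(170, [343.0, 259.0, 50.0]), (171, [342.0, 260.0, 47.0])]
238 [(170, [351.0, 259.0, 48.0]), (171, [351.0, 258.0, 46.0])]
242 [(170, [359.0, 253.0, 50.0]), (171, [359.0, 253.0, 47.0])]
246 []
```

View pics/s4.png

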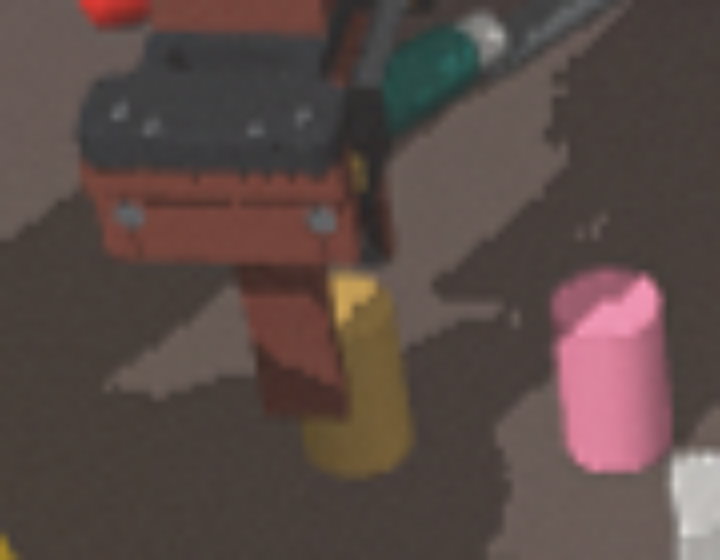

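The tips are now at about z=45 with 6.5 reported, so the offset is about +38 mm. The fingers straddle the brass round. I'll go to a reported -16, which is a true tip height of about 22.

Call:
{"name": "jog_arm", "arguments": {
  "commands": [
    [0.5,[0,0,0.1],[0,0,0]],
    [0.5,[0,0,0.1],[0,0,0]],
    [0.5,[0,0,0.03],[0,0,0]],
    [-1,[0,0,0],[0,0,0]],
    [-1,[0,0,0],[0,0,0]],
    [-1,[0,0,0],[0,0,0]],
    [-1,[0,0,0],[0,0,0]],
    [-1,[0,0,0],[0,0,0]],
    [-1,[0,0,0],[0,0,0]],
    [-1,[0,0,0],[0,0,0]]
  ]
}}

```text
t: 4.35
ee_pos: [365.7, 297.0, -15.0]
orientation: [0.633, 3.076, 0.002]
ft_force: [1.8, 1.9, 2.5]
width: 31.4
grasp_force: 30.0
```

```bash
python3 mv.py 610.4 258.9 74
```

```text
t 4.35 ee [365.7 297.  -15. ] psi 66.8 tilt 0.1 | total [-2.399  0.617 -0.887] rows>= 6
```

Call:
{"name": "jog_arm", "arguments": {
  "commands": [
    [-1,[0,0,-0.3],[0,0,0]],
    [-1,[0,0,-0.35],[0,0,0]],
    [-1,[0,0,-0.24],[0,0,0]],
    [-1,[-0.4,0.103,0],[0,0,0]],
    [-1,[-0.4,0.103,0],[0,0,0]],
    [-1,[-0.4,0.103,0],[0,0,0]],
    [-1,[-0.4,0.103,0],[0,0,0]],
    [-1,[-0.4,0.103,0],[0,0,0]],
    [-1,[-0.4,0.103,0],[0,0,0]],
    [-1,[0,0,0],[0,0,0]]
  ]
}}

```text
t: 5.35
ee_pos: [614.3, 257.0, 73.0]
orientation: [0.637, 3.074, 0.001]
ft_force: [0.6, 0.2, -3.1]
width: 31.6
grasp_force: 30.0
```

```bash
python3 mv.py 610.4 258.9 -11
```

```text
t 5.35 ee [614.3 257.   73. ] psi 66.6 tilt 0.15 | total [0.045 0.001 0.84 ] rows>= 2
```

Call:
{"name": "jog_arm", "arguments": {
  "commands": [
    [-1,[0.03,0,0.25],[0,0,0]],
    [-1,[0,0,0.3],[0,0,0]],
    [-1,[0,0,0.2],[0,0,0]],
    [-1,[0,0,0.05],[0,0,0]],
    [-1,[0,0,0.02],[0,0,0]],
    [-1,[0,0,0.01],[0,0,0]],
    [-1,[0,0,0],[0,0,0]]
  ]
}}

```text
t: 6.05
ee_pos: [607.7, 259.9, -8.4]
orientation: [0.633, 3.076, 0.001]
ft_force: [0.1, 0.1, -3.8]
width: 31.5
grasp_force: 30.0
```

Call:
{"name": "jog_arm", "arguments": {
  "commands": [
    [-1,[0,0,0.015],[0,0,0]],
    [-1,[0,0,0.015],[0,0,0]],
    [-1,[0,0,0],[0,0,0]]
  ]
}}

```text
t: 6.35
ee_pos: [607.9, 259.9, -11.0]
orientation: [0.633, 3.076, 0.001]
ft_force: [-1.7, 0.3, 3.5]
width: 31.3
grasp_force: 30.0
```

Call:
{"name": "jog_arm", "arguments": {
  "commands": [
    [0.0,[0,0,0],[0,0,0]],
    [0.0,[0,0,0],[0,0,0]],
    [0.0,[0,0,0],[0,0,0]],
    [0.2,[0,0,-0.15],[0,0,0]],
    [0.3,[0,0,-0.35],[0,0,0]],
    [0.5,[0,0,-0.35],[0,0,0]],
    [0.5,[0,0,0],[0,0,-0.14]],
    [0.5,[0,0,0],[0,0,-0.14]],
    [0.5,[0,0,0],[0,0,-0.14]],
    [0.5,[0,0,0],[0,0,0]]
  ]
}}

```text
t: 7.35
ee_pos: [607.5, 259.7, 73.8]
orientation: [0.118, 3.138, 0.001]
ft_force: [0.0, -0.9, 0.3]
width: 66.0
grasp_force: 0.0
```

```bash
python3 mv.py 441.8 70.3 70 85.6
python3 - <<'E'
from h import *
from workcell import get_image
d=get_image("side");w=world(d);s=w[120:190,320:390].reshape(-1,3);s=s[(s[:,2]>40)&(s[:,2]<60)]
print(len(s),s.mean(0).round(1) if len(s) else 0)
s=w[145:200,320:390].reshape(-1,3);s=s[(s[:,2]>16)&(s[:,2]<24)];print(cv2.minAreaRect(s[:,:2].astype(np.float32)))
cv2.imwrite("pics/s5.png",cv2.resize(d["image"][90:210,290:450],None,fx=4,fy=4))
E
```

```text
t 7.35 ee [607.5 259.7  73.8] psi 85.7 tilt 0.07 | total [ 1.51  -2.013  0.035] rows>= 6
turn deg 0.1 units 0.002 rows>= 1 shift after turn [ 1.507 -2.016  0.035] j6 -1.11
145 [608.7 253.8  50.9]
((627.6315307617188, 188.21255493164062), (70.85076141357422, 215.13128662109375), 10.322056770324707)
```

View pics/s5.png

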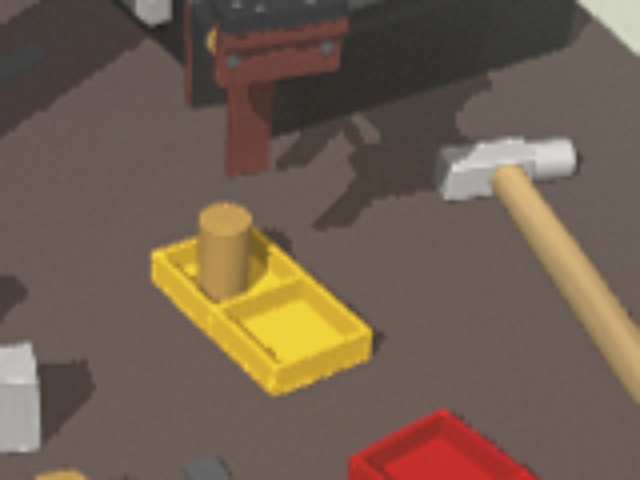

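The brass round stands in the yellow bay at crop (225,250), upright and released. Next is the brass hex.

Call:
{"name": "jog_arm", "arguments": {
  "commands": [
    [0.5,[0.252,-0.336,0],[0,0,0]],
    [0.5,[0.252,-0.336,0],[0,0,0]],
    [0.5,[0.252,-0.336,0],[0,0,0]],
    [0.5,[0.252,-0.336,0],[0,0,0]],
    [0.5,[0.252,-0.336,0],[0,0,0]],
    [0.5,[0.252,-0.336,0],[0,0,0]],
    [0.5,[0,0,0],[0,0,0]],
    [0.5,[0,0,0],[0,0,0]]
  ]
}}

```text
t: 8.2
ee_pos: [441.5, 69.7, 73.2]
orientation: [0.125, 3.138, 0.0]
ft_force: [0.8, 0.5, 0.2]
width: 65.8
grasp_force: 0.0
```

```bash
python3 mv.py 441.8 70.3 -15 85.6
```

```text
t 8.2 ee [441.5  69.7  73.2] psi 85.4 tilt 0.08 | total [-0.001  0.006  0.882] rows>= 2
turn deg -0.2 units -0.004 rows>= 1 shift after turn [-0.001  0.006  0.882] j6 -1.36
```

Call:
{"name": "jog_arm", "arguments": {
  "commands": [
    [0.5,[0,0,0.35],[0,0,0]],
    [0.5,[0,0,0.35],[0,0,0]],
    [0.5,[0,0,0.18],[0,0,0]],
    [0.5,[0,0,0],[0,0,0]],
    [-1,[0,0,0],[0,0,0]],
    [-1,[0,0,0],[0,0,0]],
    [-1,[0,0,0],[0,0,0]],
    [-1,[0,0,0],[0,0,0]],
    [-1,[0,0,0],[0,0,0]],
    [-1,[0,0,0],[0,0,0]]
  ]
}}

```text
t: 9.2
ee_pos: [441.8, 70.3, -14.7]
orientation: [0.12, 3.138, 0.001]
ft_force: [0.0, 1.8, 7.5]
width: 31.6
grasp_force: 30.0
```

```bash
python3 mv.py 622.6 196.1 73
```

```text
t 9.2 ee [441.8  70.3 -14.7] psi 85.6 tilt 0.09 | total [-1.708  1.392 -0.873] rows>= 5
```

Call:
{"name": "jog_arm", "arguments": {
  "commands": [
    [-1,[0,0,-0.3],[0,0,0]],
    [-1,[0,0,-0.35],[0,0,0]],
    [-1,[0,0,-0.23],[0,0,0]],
    [-1,[-0.342,0.278,0],[0,0,0]],
    [-1,[-0.342,0.278,0],[0,0,0]],
    [-1,[-0.342,0.278,0],[0,0,0]],
    [-1,[-0.342,0.278,0],[0,0,0]],
    [-1,[-0.342,0.278,0],[0,0,0]],
    [-1,[0,0,0],[0,0,0]],
    [-1,[0,0,0],[0,0,0]]
  ]
}}

```text
t: 10.2
ee_pos: [621.4, 195.8, 71.5]
orientation: [-0.118, -3.137, 0.001]
ft_force: [-0.5, -1.1, -4.1]
width: 31.7
grasp_force: 30.0
```

```bash
python3 mv.py 622.6 196.1 -10.5
```

```text
t 10.2 ee [621.4 195.8  71.5] psi 85.7 tilt 0.12 | total [-0.013  0.005  0.82 ] rows>= 2
```

Call:
{"name": "jog_arm", "arguments": {
  "commands": [
    [-1,[0,0,0.25],[0,0,0]],
    [-1,[0,0,0.3],[0,0,0]],
    [-1,[0,0,0.2],[0,0,0]],
    [-1,[0,0,0.04],[0,0,0]],
    [-1,[0,0,0.02],[0,0,0]],
    [-1,[0,0,0.01],[0,0,0]],
    [-1,[0,0,0.01],[0,0,0]],
    [-1,[0,0,0],[0,0,0]]
  ]
}}

```text
t: 11.0
ee_pos: [622.7, 195.8, -9.5]
orientation: [0.119, 3.138, 0.001]
ft_force: [1.1, 0.5, -2.9]
width: 31.8
grasp_force: 30.0
```

Call:
{"name": "jog_arm", "arguments": {
  "commands": [
    [-1,[0,0,0.015],[0,0,0]],
    [-1,[0,0,0],[0,0,0]],
    [0.0,[0,0,0],[0,0,0]],
    [0.0,[0,0,0],[0,0,0]],
    [0.0,[0,0,0],[0,0,0]],
    [0.0,[0,0,-0.15],[0,0,0]],
    [0.0,[0,0,-0.35],[0,0,0]],
    [0.5,[0,0,-0.35],[0,0,0]],
    [0.5,[0,0,0],[0,0,0.165]],
    [0.5,[0,0,0],[0,0,0]]
  ]
}}

```text
t: 12.0
ee_pos: [623.3, 196.0, 75.5]
orientation: [0.324, 3.122, 0.002]
ft_force: [-0.6, -0.1, -0.3]
width: 63.5
grasp_force: 0.0
```

```bash
python3 mv.py 445.8 177.4 73 78.1
```

```text
t 12.0 ee [623.3 196.   75.5] psi 78.2 tilt 0.19 | total [ 1.699 -0.547  0.019] rows>= 4
turn deg 0.1 units 0.001 rows>= 1 shift after turn [ 1.698 -0.548  0.019] j6 -1.08
```

Call:
{"name": "jog_arm", "arguments": {
  "commands": [
    [0.5,[0.425,-0.137,0],[0,0,0]],
    [0.5,[0.425,-0.137,0],[0,0,0]],
    [0.5,[0.425,-0.137,0],[0,0,0]],
    [0.5,[0.425,-0.137,0],[0,0,0]],
    [0.5,[0,0,0],[0,0,0]],
    [0.5,[0,0,0.2],[0,0,0]],
    [0.5,[0,0,0],[0,0,0]]
  ]
}}

```text
t: 12.7
ee_pos: [443.4, 176.3, 51.8]
orientation: [-0.318, -3.123, 0.002]
ft_force: [0.4, -0.2, 0.4]
width: 66.0
grasp_force: 0.0
```

```bash
python3 mv.py 445.8 177.4 -15 78.1
```

```text
t 12.7 ee [443.4 176.3  51.8] psi 78.4 tilt 0.17 | total [-0.023  0.016  0.668] rows>= 2
turn deg 0.3 units 0.006 rows>= 1 shift after turn [-0.023  0.016  0.668] j6 -1.01
```

Call:
{"name": "jog_arm", "arguments": {
  "commands": [
    [0.5,[-0.02,0.015,0.3],[0,0,0]],
    [0.5,[0,0,0.3],[0,0,0]],
    [0.5,[0,0,0.06],[0,0,0]],
    [0.5,[0,0,0],[0,0,0]],
    [-1,[0,0,0],[0,0,0]],
    [-1,[0,0,0],[0,0,0]],
    [-1,[0,0,0],[0,0,0]],
    [-1,[0,0,0],[0,0,0]],
    [-1,[0,0,0],[0,0,0]],
    [-1,[0,0,0],[0,0,0]]
  ]
}}

```text
t: 13.7
ee_pos: [447.3, 178.1, -12.3]
orientation: [0.322, 3.124, 0.001]
ft_force: [-1.3, 1.4, 6.3]
width: 31.6
grasp_force: 30.0
```

```bash
python3 mv.py 602.3 -199 75
```

```text
t 13.7 ee [447.3 178.1 -12.3] psi 78.2 tilt 0.07 | total [-2.287 -3.375 -0.873] rows>= 9
```

Call:
{"name": "jog_arm", "arguments": {
  "commands": [
    [-1,[0,0,-0.3],[0,0,0]],
    [-1,[0,0,-0.35],[0,0,0]],
    [-1,[0,0,-0.23],[0,0,0]],
    [-1,[-0.254,-0.375,0],[0,0,0]],
    [-1,[-0.254,-0.375,0],[0,0,0]],
    [-1,[-0.254,-0.375,0],[0,0,0]],
    [-1,[-0.254,-0.375,0],[0,0,0]],
    [-1,[-0.254,-0.375,0],[0,0,0]],
    [-1,[-0.254,-0.375,0],[0,0,0]],
    [-1,[-0.254,-0.375,0],[0,0,0]]
  ]
}}

```text
t: 14.7
ee_pos: [566.9, -117.2, 74.5]
orientation: [-0.322, -3.123, -0.0]
ft_force: [0.5, 1.2, -4.3]
width: 31.6
grasp_force: 30.0
```

Call:
{"name": "jog_arm", "arguments": {
  "commands": [
    [-1,[-0.254,-0.375,0],[0,0,0]],
    [-1,[-0.254,-0.375,0],[0,0,0]],
    [-1,[0,0,0],[0,0,0]],
    [-1,[0,0,0],[0,0,0]]
  ]
}}

```text
t: 15.1
ee_pos: [600.7, -199.9, 74.0]
orientation: [-0.325, -3.123, -0.001]
ft_force: [-0.3, -0.5, -3.6]
width: 32.3
grasp_force: 30.0
```

```bash
python3 mv.py 602.3 -199 -8
```

```text
t 15.1 ee [ 600.7 -199.9   74. ] psi 78.1 tilt 0.12 | total [-0.016  0.012  0.82 ] rows>= 2
```

Call:
{"name": "jog_arm", "arguments": {
  "commands": [
    [-1,[-0.01,0.01,0.25],[0,0,0]],
    [-1,[0,0,0.3],[0,0,0]],
    [-1,[0,0,0.2],[0,0,0]],
    [-1,[0,0,0.04],[0,0,0]],
    [-1,[0,0,0.02],[0,0,0]],
    [-1,[0,0,0.01],[0,0,0]],
    [-1,[0,0,0.01],[0,0,0]],
    [-1,[0,0,0],[0,0,0]]
  ]
}}

```text
t: 15.9
ee_pos: [603.5, -198.6, -7.0]
orientation: [0.322, 3.124, -0.0]
ft_force: [0.2, -0.7, -3.4]
width: 31.9
grasp_force: 30.0
```

Call:
{"name": "jog_arm", "arguments": {
  "commands": [
    [-1,[0,0,0.015],[0,0,0]],
    [-1,[0,0,0.01],[0,0,0]],
    [-1,[0,0,0],[0,0,0]]
  ]
}}

```text
t: 16.2
ee_pos: [603.6, -198.7, -8.3]
orientation: [0.322, 3.124, -0.0]
ft_force: [-3.9, 1.7, 11.2]
width: 31.7
grasp_force: 30.0
```

Contact. I'll release, lift, and go for the steel round.

Call:
{"name": "jog_arm", "arguments": {
  "commands": [
    [0.0,[0,0,0],[0,0,0]],
    [0.0,[0,0,0],[0,0,0]],
    [0.0,[0,0,0],[0,0,0]],
    [0.0,[0,0,-0.15],[0,0,0]],
    [0.0,[0,0,-0.35],[0,0,0]],
    [0.5,[0,0,-0.35],[0,0,0]],
    [0.5,[0,0,0],[0,0,0]]
  ]
}}

```text
t: 16.9
ee_pos: [606.6, -199.8, 80.4]
orientation: [0.321, 3.116, -0.003]
ft_force: [0.6, -0.4, 0.6]
width: 56.5
grasp_force: 0.0
```

```bash
python3 mv.py 428.4 -54 75
```

```text
t 16.9 ee [ 606.6 -199.8   80.4] psi 78.2 tilt 0.51 | total [2.042 1.064 0.035] rows>= 5
```

Call:
{"name": "jog_arm", "arguments": {
  "commands": [
    [0.5,[0.408,0.212,0],[0,0,0]],
    [0.5,[0.408,0.212,0],[0,0,0]],
    [0.5,[0.408,0.212,0],[0,0,0]],
    [0.5,[0.408,0.212,0],[0,0,0]],
    [0.5,[0.408,0.212,0],[0,0,0]],
    [0.5,[0,0,0],[0,0,0]],
    [0.5,[0,0,0.2],[0,0,0]],
    [0.5,[0,0,0],[0,0,0]]
  ]
}}

```text
t: 17.7
ee_pos: [424.2, -53.0, 53.7]
orientation: [-0.321, -3.123, -0.0]
ft_force: [0.6, 0.4, -0.5]
width: 66.4
grasp_force: 0.0
```

```bash
python3 mv.py 428.4 -54 -15
```

```text
t 17.7 ee [424.2 -53.   53.7] psi 78.3 tilt 0.1 | total [-0.044 -0.002  0.687] rows>= 2
```

Call:
{"name": "jog_arm", "arguments": {
  "commands": [
    [0.5,[-0.044,0,0.3],[0,0,0]],
    [0.5,[0,0,0.3],[0,0,0]],
    [0.5,[0,0,0.08],[0,0,0]],
    [0.5,[0,0,0],[0,0,0]],
    [-1,[0,0,0],[0,0,0]],
    [-1,[0,0,0],[0,0,0]],
    [-1,[0,0,0],[0,0,0]],
    [-1,[0,0,0],[0,0,0]],
    [-1,[0,0,0],[0,0,0]],
    [-1,[0,0,0],[0,0,0]]
  ]
}}

```text
t: 18.7
ee_pos: [429.6, -53.9, -12.9]
orientation: [0.322, 3.124, 0.0]
ft_force: [-0.1, 1.9, 7.7]
width: 31.6
grasp_force: 30.0
```

```bash
python3 mv.py 616.3 -261.4 75
```

```text
t 18.7 ee [429.6 -53.9 -12.9] psi 78.2 tilt 0.06 | total [-2.252 -1.65  -0.877] rows>= 7
```

Call:
{"name": "jog_arm", "arguments": {
  "commands": [
    [-1,[0,0,-0.3],[0,0,0]],
    [-1,[0,0,-0.35],[0,0,0]],
    [-1,[0,0,-0.23],[0,0,0]],
    [-1,[-0.322,-0.236,0],[0,0,0]],
    [-1,[-0.322,-0.236,0],[0,0,0]],
    [-1,[-0.322,-0.236,0],[0,0,0]],
    [-1,[-0.322,-0.236,0],[0,0,0]],
    [-1,[-0.322,-0.236,0],[0,0,0]],
    [-1,[-0.322,-0.236,0],[0,0,0]],
    [-1,[-0.322,-0.236,0],[0,0,0]]
  ]
}}

```text
t: 19.7
ee_pos: [616.1, -262.7, 73.7]
orientation: [-0.322, -3.123, -0.001]
ft_force: [0.9, -0.8, -2.9]
width: 31.6
grasp_force: 30.0
```

Call:
{"name": "jog_arm", "arguments": {
  "commands": [
    [-1,[0,0,0],[0,0,0]],
    [-1,[0,0,0],[0,0,0]]
  ]
}}

```text
t: 19.9
ee_pos: [615.2, -261.9, 73.3]
orientation: [-0.324, -3.123, -0.001]
ft_force: [0.3, 1.0, -3.4]
width: 31.3
grasp_force: 30.0
```

```bash
python3 mv.py 616.3 -261.4 -8.5
```

```text
t 19.9 ee [ 615.2 -261.9   73.3] psi 78.2 tilt 0.13 | total [-0.012  0.006  0.818] rows>= 2
```

Call:
{"name": "jog_arm", "arguments": {
  "commands": [
    [-1,[-0.01,0,0.25],[0,0,0]],
    [-1,[0,0,0.3],[0,0,0]],
    [-1,[0,0,0.2],[0,0,0]],
    [-1,[0,0,0.04],[0,0,0]],
    [-1,[0,0,0.02],[0,0,0]],
    [-1,[0,0,0.01],[0,0,0]],
    [-1,[0,0,0.01],[0,0,0]],
    [-1,[0,0,0.01],[0,0,0]],
    [-1,[0,0,0],[0,0,0]]
  ]
}}

```text
t: 20.8
ee_pos: [617.5, -262.1, -8.8]
orientation: [0.322, 3.124, -0.0]
ft_force: [-0.1, 0.6, -2.1]
width: 31.5
grasp_force: 30.0
```

Call:
{"name": "jog_arm", "arguments": {
  "commands": [
    [-1,[0,0,0.012],[0,0,0]],
    [-1,[0,0,0],[0,0,0]],
    [0.0,[0,0,0],[0,0,0]],
    [0.0,[0,0,0],[0,0,0]],
    [0.0,[0,0,0],[0,0,0]],
    [0.0,[0,0,-0.15],[0,0,0]],
    [0.0,[0,0,-0.35],[0,0,0]],
    [0.5,[0,0,-0.35],[0,0,0]],
    [0.5,[0,0,0],[0,0,0.17]],
    [0.5,[0,0,0],[0,0,0.17]]
  ]
}}

```text
t: 21.8
ee_pos: [618.4, -262.6, 77.4]
orientation: [0.743, 3.049, -0.001]
ft_force: [0.5, -0.8, -1.7]
width: 64.0
grasp_force: 0.0
```

Call:
{"name": "jog_arm", "arguments": {
  "commands": [
    [0.5,[0,0,0],[0,0,0.17]],
    [0.5,[0,0,0],[0,0,0.17]],
    [0.5,[0,0,0],[0,0,0.17]],
    [0.5,[0,0,0],[0,0,0]]
  ]
}}

```text
t: 22.2
ee_pos: [617.4, -262.0, 75.4]
orientation: [1.33, 2.845, 0.0]
ft_force: [-0.1, -0.2, 1.1]
width: 65.9
grasp_force: 0.0
```

```bash
python3 mv.py 452.4 -204.1 75 39.5
```

```text
t 22.2 ee [ 617.4 -262.    75.4] psi 39.9 tilt 0.05 | total [ 1.503 -0.894  0.002] rows>= 4
turn deg 0.4 units 0.009 rows>= 1 shift after turn [ 1.496 -0.904  0.002] j6 -1.12
```

Call:
{"name": "jog_arm", "arguments": {
  "commands": [
    [0.5,[0.376,-0.223,0],[0,0,0]],
    [0.5,[0.376,-0.223,0],[0,0,0]],
    [0.5,[0.376,-0.223,0],[0,0,0]],
    [0.5,[0.376,-0.223,0],[0,0,0]],
    [0.5,[0,0,0],[0,0,0]],
    [0.5,[0,0,0.2],[0,0,0]],
    [0.5,[0,0,0],[0,0,0]]
  ]
}}

```text
t: 22.9
ee_pos: [451.7, -203.8, 53.8]
orientation: [-1.324, -2.848, 0.0]
ft_force: [0.2, 0.2, -0.3]
width: 66.0
grasp_force: 0.0
```

```bash
python3 mv.py 452.4 -204.1 -15 39.5
```

```text
t 22.9 ee [ 451.7 -203.8   53.8] psi 40.1 tilt 0.07 | total [-0.007  0.004  0.688] rows>= 2
turn deg 0.6 units 0.014 rows>= 1 shift after turn [-0.007  0.004  0.688] j6 -1.15
```

Call:
{"name": "jog_arm", "arguments": {
  "commands": [
    [0.5,[0,0,0.3],[0,0,0.01]],
    [0.5,[0,0,0.3],[0,0,0]],
    [0.5,[0,0,0.07],[0,0,0]],
    [0.5,[0,0,0],[0,0,0]],
    [-1,[0,0,0],[0,0,0]],
    [-1,[0,0,0],[0,0,0]],
    [-1,[0,0,0],[0,0,0]],
    [-1,[0,0,0],[0,0,0]],
    [-1,[0,0,0],[0,0,0]],
    [-1,[0,0,0],[0,0,0]]
  ]
}}

```text
t: 23.9
ee_pos: [453.0, -204.2, -11.9]
orientation: [1.339, 2.84, 0.0]
ft_force: [0.4, 1.6, 6.5]
width: 31.8
grasp_force: 30.0
```

```bash
python3 mv.py 664.6 -10.7 75
```

```text
t 23.9 ee [ 453.  -204.2  -11.9] psi 39.5 tilt 0.1 | total [ 0.144  2.864 -0.867] rows>= 7
```

Call:
{"name": "jog_arm", "arguments": {
  "commands": [
    [-1,[0,0,-0.3],[0,0,0]],
    [-1,[0,0,-0.35],[0,0,0]],
    [-1,[0,0,-0.22],[0,0,0]],
    [-1,[0.02,0.41,0],[0,0,0]],
    [-1,[0.02,0.41,0],[0,0,0]],
    [-1,[0.02,0.41,0],[0,0,0]],
    [-1,[0.02,0.41,0],[0,0,0]],
    [-1,[0.02,0.41,0],[0,0,0]],
    [-1,[0.02,0.41,0],[0,0,0]],
    [-1,[0.02,0.41,0],[0,0,0]]
  ]
}}

```text
t: 24.9
ee_pos: [664.4, -9.2, 73.3]
orientation: [-1.338, -2.84, 0.002]
ft_force: [0.5, -0.5, -3.7]
width: 31.7
grasp_force: 30.0
```

Call:
{"name": "jog_arm", "arguments": {
  "commands": [
    [-1,[0,0,0],[0,0,0]],
    [-1,[0,0,0],[0,0,0]]
  ]
}}

```text
t: 25.1
ee_pos: [663.6, -9.8, 73.1]
orientation: [-1.336, -2.841, 0.002]
ft_force: [-1.2, -1.4, -3.8]
width: 31.6
grasp_force: 30.0
```

```bash
python3 mv.py 664.6 -10.7 -8.5
```

```text
t 25.1 ee [663.6  -9.8  73.1] psi 39.6 tilt 0.15 | total [-0.014  0.004  0.816] rows>= 2
```

Call:
{"name": "jog_arm", "arguments": {
  "commands": [
    [-1,[-0.01,0,0.25],[0,0,0]],
    [-1,[0,0,0.3],[0,0,0]],
    [-1,[0,0,0.2],[0,0,0]],
    [-1,[0,0,0.04],[0,0,0]],
    [-1,[0,0,0.02],[0,0,0]],
    [-1,[0,0,0.01],[0,0,0]],
    [-1,[0,0,0.01],[0,0,0]],
    [-1,[0,0,0],[0,0,0]]
  ]
}}

```text
t: 25.9
ee_pos: [665.9, -11.4, -7.6]
orientation: [1.339, 2.84, 0.001]
ft_force: [-0.4, 0.4, -4.0]
width: 32.1
grasp_force: 30.0
```

Call:
{"name": "jog_arm", "arguments": {
  "commands": [
    [-1,[0,0,0.01],[0,0,0]],
    [-1,[0,0,0.01],[0,0,0]],
    [-1,[0,0,0],[0,0,0]]
  ]
}}

```text
t: 26.2
ee_pos: [665.9, -11.3, -8.0]
orientation: [1.339, 2.841, 0.0]
ft_force: [-6.1, 0.4, 14.5]
width: 31.5
grasp_force: 30.0
```

Contact. I'll release, lift, and move back to clear the view.

Call:
{"name": "jog_arm", "arguments": {
  "commands": [
    [0.0,[0,0,-0.01],[0,0,0]],
    [0.0,[0,0,0],[0,0,0]],
    [0.0,[0,0,0],[0,0,0]],
    [0.0,[0,0,-0.15],[0,0,0]],
    [0.0,[0,0,-0.35],[0,0,0]],
    [0.0,[0,0,-0.45],[0,0,0]],
    [0.0,[0,0,-0.45],[0,0,0]],
    [0.0,[0,0,0],[0,0,0]]
  ]
}}

```text
t: 27.0
ee_pos: [670.0, -11.4, 138.5]
orientation: [1.335, 2.831, 0.008]
ft_force: [1.4, 0.7, 0.5]
width: 43.7
grasp_force: 0.0
```

```bash
python3 mv.py 350 70 200; python3 mv.py 350 250 200
```

```text
t 27.0 ee [670.  -11.4 138.5] psi 39.5 tilt 0.71 | total [ 2.659 -1.944 -0.654] rows>= 7
t 27.0 ee [670.  -11.4 138.5] psi 39.5 tilt 0.71 | total [ 4.048 -0.799 -0.655] rows>= 9
```

Call:
{"name": "jog_arm", "arguments": {
  "commands": [
    [0.0,[0.44,-0.09,-0.07],[0,0,0]],
    [0.0,[0.44,-0.09,-0.07],[0,0,0]],
    [0.0,[0.44,-0.09,-0.07],[0,0,0]],
    [0.0,[0.44,-0.09,-0.07],[0,0,0]],
    [0.0,[0.44,-0.09,-0.07],[0,0,0]],
    [0.0,[0.44,-0.09,-0.07],[0,0,0]],
    [0.0,[0.44,-0.09,-0.07],[0,0,0]],
    [0.0,[0.44,-0.09,-0.07],[0,0,0]],
    [0.0,[0,0,0],[0,0,0]],
    [0.0,[0,0,0],[0,0,0]]
  ]
}}

```text
t: 28.0
ee_pos: [385.4, 215.0, 187.0]
orientation: [1.335, 2.843, 0.001]
ft_force: [0.5, 0.5, -0.8]
width: 43.8
grasp_force: 0.0
```

Run:
```python
from h import *
from workcell import get_image
d=get_image("top");w=world(d);cv2.imwrite("pics/tf.png",d["image"])
T={"yel":(616.5,227.5,11),"red":(655.5,20,16.5),"blue":(609.3,-230.2,12.7)}
pts=w.reshape(-1,3)
for n,(x,y,a) in T.items():
    a=np.radians(a);q=pts[:,:2]-[x,y];lx=q[:,0]*np.cos(a)+q[:,1]*np.sin(a);ly=-q[:,0]*np.sin(a)+q[:,1]*np.cos(a)
    for s in(1,-1):
        m=(abs(lx)<36)&(ly*s>0)&(ly*s<68)&(pts[:,2]>47)&(pts[:,2]<62)
        print(n,s,m.sum(),np.round([lx[m].mean(),ly[m].mean(),np.median(pts[m,2]),pts[m,2].std()],1) if m.any() else "empty")
print("jar",*blob(w,487,267,26,58,72))
```

```text
yel 1 258 [-4.8 31.8 53.   1.7]
yel -1 289 [ -1.  -33.8  53.3   1.7]
red 1 0 empty
red -1 331 [ -2.1 -33.6  53.2   1.7]
blue 1 344 [-0.9 32.6 53.4  1.6]
blue -1 267 [ -1.1 -32.4  53.3   1.6]
jar 705 64.7 [ 378.9 -296.8] [49.2 47.4] 88.4 [ 379.2 -296.3]
```

View pics/tf.png

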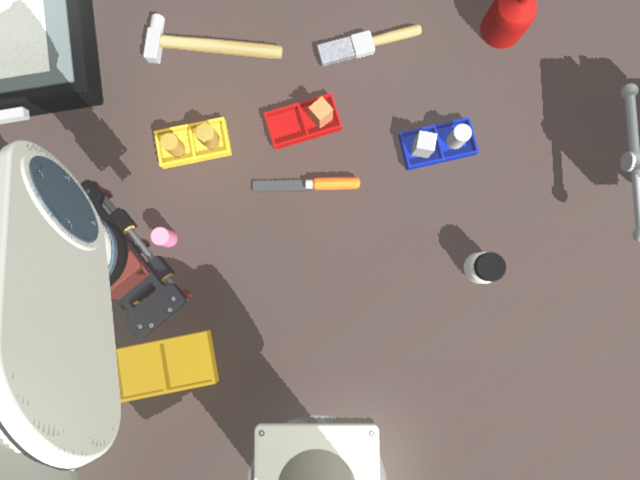

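The picture shows all five offcuts upright in the right bays: brass at (172,146) and (207,136), copper at (321,111), steel at (425,144) and (459,135). Each is within about 5 mm of its bay centre, with tops at about 53–54 mm. The jar and file are unmoved, so I'll hand in.

```bash
python3 -c "
from workcell import close_job
print(close_job())"
```

```text
the job is handed in; nothing more can be done
None
```

I handed the job in after about 28 s of robot time: all five offcuts stand upright and released in the correct trays, one to a bay, and the jar and file have not moved; no verdict came back.

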